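# Pair two blanks under the sprung arm of a drilling jig

### The job

The drilling jig holds one wooden blank and needs two, so that the pair gets drilled in one go. Pull the bench drawer open by its handle, take out the second blank and tuck it under the jig's sprung arm, flat on top of the first blank and pushed fully home against the end stop, so that both lie flush and square in the jig with the arm holding them down. Don't disturb the other things on the bench; the drawer may stay open.

Things in the scene. Friction and masses are not known exactly. Their poses are not given: they have to be found in the camera images.
- drawer (a joint): Drawer of a small wooden chest (155 deep x 165 wide x 71 mm high, fixed, at the left of the bench). In m: 0 = shut, grows as it is pulled out, 0.122 = fully out (stop); a blank lifts out freely from 0.115. Starts shut; about 2 N of friction, stays where it is left.
- drawer_handle (a point): Middle of the drawer's steel bar handle: a level round bar 11 mm thick, 90 mm long, parallel to the drawer front with 29 mm clear between bar and front, 45 mm above the bench, 26 mm below the chest's top. x axis points into the chest (pull along -x), y runs along the bar. Moves with the drawer.
- drawer_pocket (a point): Centre of the floor (15 mm above the bench) of the foam pocket in the drawer, 113 x 65 mm, 20 mm deep, long side along x, same axes as the handle; moves with the drawer. The foam has finger recesses only beside the middle of the two long sides (60 mm long, 35 mm wide, as deep as the pocket). The drawer's side walls reach 51 mm, its front 61 mm above the bench.
- second_blank_centre (a point): Centre of the second blank: a plain wood block 110 long (y axis) x 60 wide (x) x 19 mm thick (z), 60 to 130 g, same as the first. Starts flat in the drawer's foam pocket, long side along the pull, centre 25 mm above the bench and top level with the foam, so there it can only be taken across its 60 mm width at its middle.
- first_blank_centre (a point): Centre of the first blank, a loose block of the same size and axes (110 along y, 60, 19 mm), flat in the jig against the end stop with the sprung arm resting on it.
- jig_seat (a point): Where the second blank's centre must finally lie: 46.5 mm above the bench, right above the first blank's centre. x axis points from the jig's mouth (robot's side) into the jig, z up. The jig is fixed to the bench. Its aluminium end stop's face is at x = +55 mm here and reaches 11 mm above the first blank's top (37 mm above the bench).
- guide_mouth (a point): Middle of the mouth between the jig's two aluminium side guides, level with the first blank's top; axes as jig_seat, 23 mm to its mouth side. From here to the stop the guides are 64 mm apart, lips flared outwards up to 51 mm above the bench and at the mouth: no room for fingers between them. Only the last 30 mm of a blank that lies home stand out of the mouth, where it can be held.
- hold_arm (a joint): The jig's sprung hold-down arm, 26 mm wide steel strip with a slippery red nylon skid, hinged level behind the end stop. In rad: 0 = resting on the first blank alone, about 0.21 = on two; grows as it rises. Its foot presses with 2 to 4 N at x = +9 mm of jig_seat. A blank slid in under the curled-up toe lifts it by itself (push up to 15 N) and, once past the foot, is held when let go.
- skid_toe (a point): Tip of the curled-up toe of the sprung arm's skid. With one blank in, it is 68 mm above the bench and 25 mm to the mouth side of jig_seat; from the tip the skid slopes down at about 40 to 50 degrees to the foot, 34 mm further in. A blank goes in below it, from the mouth side; lowered from above it would land on top of the toe.
- spray_can: Spray can with a yellow cap, 67 mm across, 225 mm high, standing at the back on the right; origin at the centre of its underside.
- tape_measure: Yellow tape measure, 41x89x65 mm, standing to the right of the jig; origin at the centre of its underside.
- sanding_block: Dark sanding block, 63x106x27 mm, lying in front on the right; origin at the centre of its underside.

How it is judged:
By the outcome, as a careful person would: the job done as asked, in the order asked, and still so for the second after the job is handed in, with the robot touching nothing.
It also fails if it takes over 59 s, if anything falls off the work surface, if the arm or the gripper's body presses on something with over 40 N, if the wrist force passes 120 N, or if a joint passes its speed limit or range.

### The arm

A 6-joint arm with a two-finger parallel gripper is mounted at the origin on a cart in front of the work surface, level with it; the furniture and walls round the work are solid. World frame = base frame: x ahead of the robot, y to its left, z up, the work surface at z = 0. Lengths are in m, angles in rad, forces in N, time in s.
With the tool pointing down it reaches from about 0.25 to 0.775 m from the base axis. Payload 8.9 kg.
Tool frame: the origin (TCP) lies at the very end of the fingers, on their centre line; the grasp point (between the pads) lies 19 mm behind it; z points along the fingers, y is the line along which they close (so a half turn about z gives the same grasp; the last joint's range is limited). The gripper opens to 85 mm and grips with 20 to 120 N. Pads are 22 mm wide; open, the fingers measure 114 mm over their backs; the gripper's body (76 mm by 85 mm) begins 54 mm behind the grasp point. The pads swing forward as they close: fully open they stand 13 mm farther back than shut.
Start: joints at [1.204, 0.291, -0.153, 1.127, 0, 1.431], TCP at [0.119, 0.511, 0.231] pointing down, gripper open.
Joint ranges: [-2.52, 2.52], [-0.91, 1.74], [-1.3, 1.37], [-1.96, 2.02], [-1.52, 1.47], [-3.14, 3.14]. Speed limits (rad/s): [2.22, 2.22, 2.79, 3.14, 3.14, 3.14].

### API

Orientations are given as a rotation vector (axis times angle).
In Python, from rig import manip gives the robot as it stands. Calls block until the motion is done:
- manip.movep(position, orientation): joint-space move of the TCP to a pose.
- manip.movel(position, rate=0.15, attitude=None): straight line of the TCP; attitude=None keeps the orientation; rate is the mean speed in m/s.
- manip.move_joints(angles): joint-space move.
- manip.set_gripper(opening): opening from 0.0 (shut) to 1.0 (fully open); the grip force is fixed at half the most; returns when the fingers have stopped.
- manip.dwell(seconds).
- manip.ik(position, orientation): joint angles nearest the present ones, or None.
- manip.state(): the state.
- manip.camera(name): name is "scene" or "top"; returns the picture (384x512x3 uint8, blue, green, red); there is no depth.
- manip.camera_params(name): a dict with "K" (3x3 intrinsics, pixels), "D" ([k1, k2, p1, p2, k3] as OpenCV has them; the pictures are not rectified), "rvec" (rotation vector, rad) and "tvec" (3), from world to camera coordinates, as OpenCV has them. Camera axes: x right, y down, z forward; pixel columns grow to the right and rows downward; lengths in m; the calibration is good to about 2 mm. A picture is of the moment at which its call begins. camera_params takes no time and is no camera call.
A pose or a line that the arm cannot do raises manip.PlanningError and nothing moves.
- manip.job_done(): hands the job in; it is judged then, once.
Trained networks look in the newest picture that a camera, given by its name, has taken for a name from the list of things; names that differ only in an ending like _2 or _b are one class to them, and where a whole thing is asked for, a point or a joint stands for the part that bears it (a point fixed in the world has none). Each returns a list of dicts, best first, with "conf" (0 to 1); they miss things now and then, are a little off and sometimes report something else, mostly with a low value. They report only what shows in the picture. A call takes as long as a camera call.
- manip.recognise(camera, thing): "point" ([column, row] in pixels, amid what is visible of it).
- manip.masks_of(camera, thing): "mask" (384x512 bool, what is visible of it) and "point" ([column, row] in pixels, amid what is visible of it).
The state is a dict: "t": time; "q": joint angles; "qd": joint speeds; "tau": joint torques, N m; "ee_pos": TCP position; "tcp_rot": TCP orientation; "force": force on the tool from outside, world axes, zero at the start; "ft_torque": the same for the moment, N m; "opening": opening from 0.0 (shut) to 1.0 (fully open); "grip_force": force on a finger pad.
Only numpy, scipy, OpenCV 4.12 (cv2) and the standard library are available. Lean on these libraries where they do the work, as an engineer would, in place of code of your own. Each camera call takes 0.05 s, during which the arm holds its last target. There are 200 camera calls.

## Working session

There is one attempt and no reset: what is moved stays moved. The work goes in short steps, each a Python script; the robot and the scene stay as the last script left them, time stands still between calls to the robot, and variables do not carry over. Pictures are saved under pics/ and viewed, at most 10 in all, crops included, and the job is handed in when it is done.

```bash
mkdir -p pics; ls
python3 - <<'E'
from rig import manip
import cv2,numpy as np
np.set_printoptions(precision=4,suppress=True)
s=manip.state();print(s['t'],s['ee_pos'],s['tcp_rot'],s['force'],s['opening'])
for c in("scene","top"):
    cv2.imwrite(f"pics/{c}0.png",manip.camera(c))
    p=manip.camera_params(c);R=cv2.Rodrigues(np.array(p['rvec']))[0]
    print(c,np.array(p['K']).tolist(),p['D'],-R.T@np.array(p['tvec']).ravel(),R[2])
    for t in "drawer_handle drawer jig_seat guide_mouth skid_toe hold_arm first_blank_centre second_blank_centre tape_measure spray_can sanding_block".split():
        try:
            print(t,[(np.round(r['point'],1).tolist(),round(r['conf'],2)) for r in manip.recognise(c,t)[:3]])
        except Exception as e: print(t,e)
E
```

```text
pics
0.0 [0.1184 0.511  0.2307] [-0.357  -3.1209  0.002 ] [-0.3414  0.3999 -0.3051] 1.001911299339042
scene [[369.71682692669947, 0.0, 258.0764463494992], [0.0, 369.71682692669947, 193.95258337129022], [0.0, 0.0, 1.0]] [-0.0666  0.      0.      0.      0.    ] [ 0.0595 -0.6749  0.623 ] [ 0.4958  0.6426 -0.5841]
drawer_handle [([187.5, 156.6], 0.93)]
drawer [([186.7, 154.8], 0.89)]
jig_seat [([274.8, 207.6], 0.59)]
guide_mouth [([270.6, 209.4], 0.81), ([265.4, 198.2], 0.72)]
skid_toe [([292.7, 300.2], 0.61), ([264.6, 193.9], 0.59)]
hold_arm [([263.1, 198.0], 0.78)]
first_blank_centre [([244.8, 210.8], 0.86)]
second_blank_centre []
tape_measure [([190.6, 153.7], 0.71), ([349.8, 287.1], 0.63)]
spray_can [([382.3, 228.4], 0.75), ([267.3, 193.7], 0.72)]
sanding_block [([292.1, 299.3], 0.58), ([186.6, 155.9], 0.21)]
top [[452.488399747202, 0.0, 259.3407983381305], [0.0, 452.488399747202, 193.68800423524146], [0.0, 0.0, 1.0]] [-0.0817  0.      0.      0.      0.    ] [ 0.3207 -0.0428  1.2489] [ 0.1764 -0.0027 -0.9843]
drawer_handle [([139.6, 203.6], 0.59), ([267.7, 185.1], 0.49), ([268.7, 185.7], 0.45)]
drawer [([138.7, 201.2], 0.86)]
jig_seat [([268.1, 187.0], 0.92)]
guide_mouth [([266.8, 183.3], 0.87)]
skid_toe [([268.7, 187.1], 0.65)]
hold_arm [([269.0, 185.4], 0.9), ([264.1, 209.6], 0.69)]
first_blank_centre [([267.5, 209.6], 0.76)]
second_blank_centre []
tape_measure [([387.3, 201.3], 0.9)]
spray_can [([386.7, 152.1], 0.94)]
sanding_block [([362.5, 239.1], 0.61), ([269.6, 190.1], 0.18)]
```

Run:
```python
import cv2,numpy as np
t=cv2.imread("pics/top0.png");s=cv2.imread("pics/scene0.png")
cv2.imwrite("pics/t1.png",cv2.resize(t[110:270,80:290],None,fx=3.75,fy=3.75,interpolation=cv2.INTER_CUBIC))
cv2.imwrite("pics/s1.png",cv2.resize(s[90:250,130:340],None,fx=3.75,fy=3.75,interpolation=cv2.INTER_CUBIC))
```

```text
(no output)
```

View pics/t1.png

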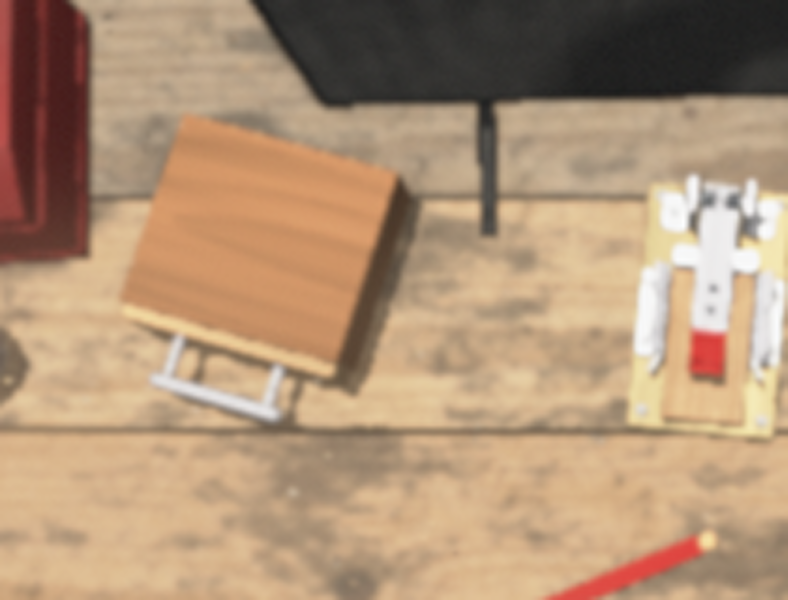

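View pics/s1.png

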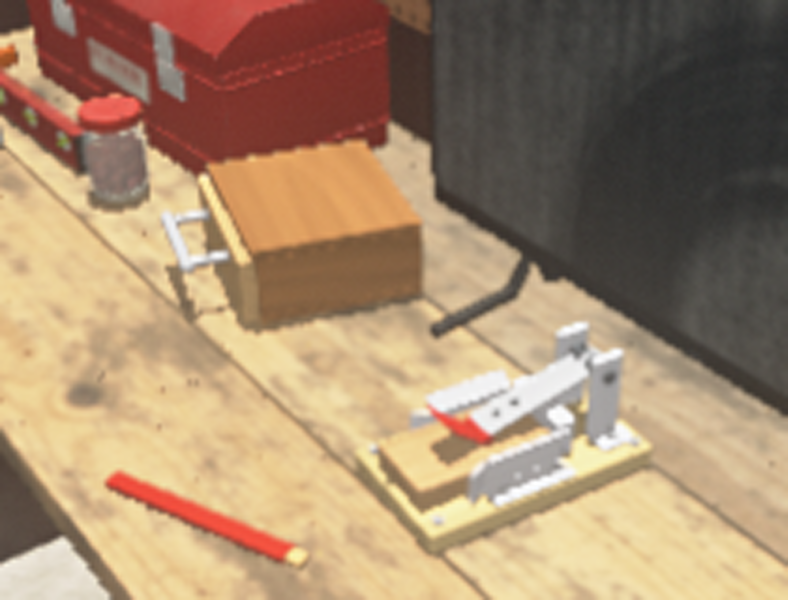

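Run:
```python
import cv2,numpy as np
t=cv2.imread("pics/top0.png");s=cv2.imread("pics/scene0.png")
f=lambda im,r,c:cv2.resize(im[r:r+60,c:c+40],(400,600),interpolation=cv2.INTER_CUBIC)
a=f(t,168,250)
b=cv2.resize(s[172:242,222:308],(800-400+60,374),interpolation=cv2.INTER_CUBIC) 
b=cv2.resize(s[172:242,224:304],(400,350),interpolation=cv2.INTER_CUBIC)
h=cv2.resize(t[185:228,108:175],(400,250)[:2],interpolation=cv2.INTER_CUBIC)
# scale: a x10 @(250,168); b x5 @(224,172)
cv2.imwrite("pics/j1.png",np.hstack([a,np.vstack([b,h])]))
```

```text
(no output)
```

View pics/j1.png

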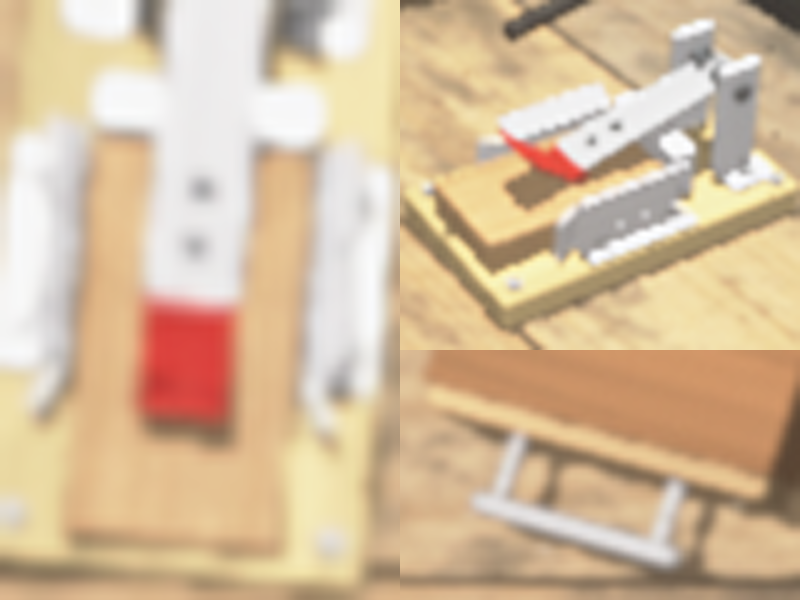

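```bash
cat > h.py <<'E'
from rig import manip
import cv2,numpy as np
from scipy.optimize import least_squares
np.set_printoptions(precision=4,suppress=True)
P={c:{k:np.array(v,float) for k,v in manip.camera_params(c).items() if k in("K","D","rvec","tvec")} for c in("scene","top")}
def proj(c,X):
    p=P[c];return cv2.projectPoints(np.array(X,float).reshape(-1,1,3),p['rvec'],p['tvec'],p['K'],p['D'])[0].reshape(-1,2)
def fit(obs,x0):  # obs: (cam, local xyz, px); pose = x,y,z,yaw
    cams=[o[0] for o in obs];L=np.array([o[1] for o in obs],float);px=np.array([o[2] for o in obs],float)
    def res(v):
        c,s=np.cos(v[3]),np.sin(v[3]);W=L@np.array([[c,s,0],[-s,c,0],[0,0,1]])+v[:3]
        return np.concatenate([proj(cc,w)[0]-q for cc,w,q in zip(cams,W,px)])
    r=least_squares(res,x0,loss='soft_l1');return r.x,res(r.x).reshape(-1,2)
def tri(a,b):
    return least_squares(lambda X:np.concatenate([proj('top',X)[0]-a,proj('scene',X)[0]-b]),[.45,0,.05]).x
def down(yaw): # tool y axis (closing) at world heading yaw, pointing down
    R=np.array([[np.sin(yaw),np.cos(yaw),0],[-np.cos(yaw),np.sin(yaw),0],[0,0,-1.]]) 
    return cv2.Rodrigues(R)[0].ravel()
E
python3 - <<'E'
from h import *
T=lambda u,v:((u+.5)/3.75-.5+80,(v+.5)/3.75-.5+110)
S=lambda u,v:((u+.5)/3.75-.5+130,(v+.5)/3.75-.5+90)
A=lambda u,v:((u+.5)/10-.5+250,(v+.5)/10-.5+168)
B=lambda u,v:((u-400+.5)/5-.5+224,(v+.5)/5-.5+172)
H=lambda u,v:((u-400+.5)/5.97-.5+108,(v-350+.5)/5.81-.5+185)
# chest local: handle mid origin, x into chest; ends of bar
b=.045
print("handle L/R tri",tri(H(477,500),S(167,217)),tri(H(675,557),S(187,266)))
# blank top near edge, local at blank top centre
n=[-.055,.03,0];m=[-.055,-.03,0]
obs=[('top',n,A(70,532)),('top',m,A(281,548)),('scene',n,B(437,190)),('scene',m,B(488,245)),('top',[.055,.03,0],A(89,137)),('top',[.055,-.03,0],A(306,152))]
v,r=fit(obs,[.45,-.05,.037,0]);print("blank1 top",v,np.rad2deg(v[3]));print(r)
print("toe L",tri(A(140,412),B(500,132)))
for o in(0.07,):
  # chest: brown top; corners back
  C=[('top',[.155,.0825,0],T(185,115)),('top',[.155,-.0825,0],T(402,175)),('scene',[.155,.0825,0],S(365,142)),('scene',[.155,-.0825,0],S(420,222)),('scene',[0,-.0825,0],S(260,250)),('scene',[0,.0825,0],S(207,165)),('top',[0,-.0825,0],T(337,372)),('top',[0,.0825,0],T(124,303))]
  v,r=fit(C,[.4,.25,.071,-.25]);print("chest top front",v,np.rad2deg(v[3]));print(r)
for d in(-.0345,-.045):print(v[:2]+d*np.array([np.cos(v[3]),np.sin(v[3])]))
E
```

```text
handle L/R tri [0.4892 0.3299 0.0439] [0.4618 0.2374 0.0483]
blank1 top [ 0.5163 -0.0699  0.0333 -0.0684] -3.9193175887535934
[[-0.9339  0.2859]
 [ 0.1322  0.2391]
 [-0.3039 -0.8611]
 [ 1.6061  0.7266]
 [ 0.0344 -0.0095]
 [ 0.1605  0.0082]]
toe L [ 0.4913 -0.0568  0.068 ]
chest top front [ 0.5123  0.2705  0.0701 -0.2736] -15.675240056906114
[[ 0.5892 -1.7335]
 [ 0.1481 -1.9524]
 [ 0.9285 -0.5807]
 [ 2.5852 -0.1436]
 [-3.953   1.3719]
 [-1.6304  0.5573]
 [-0.0549  0.3167]
 [-1.6791  1.961 ]]
[0.479  0.2798]
[0.4689 0.2827]
```

```bash
sed -i 's/\[\[np.sin(yaw),np.cos(yaw),0\],\[-np.cos(yaw),np.sin(yaw),0\]/[[-np.sin(yaw),np.cos(yaw),0],[np.cos(yaw),np.sin(yaw),0]/' h.py
cat >> h.py <<'E'
def go(p,yaw):
    q0=manip.state()['q'];best=None
    for y in(yaw,yaw+np.pi):
        q=manip.ik(p,down(y))
        if q is not None and (best is None or np.abs(np.array(q)-q0).max()<best[0]): best=(np.abs(np.array(q)-q0).max(),y)
    manip.movep(p,down(best[1]));return best
def st(m=''):
    s=manip.state();print(m,round(s['t'],2),s['ee_pos'],'F',s['force'],'op',round(s['opening'],3),'g',round(float(np.max(s['grip_force'])),1))
E
python3 - <<'E'
from h import *
A=lambda u,v:((u+.5)/10-.5+250,(v+.5)/10-.5+168)
B=lambda u,v:((u-400+.5)/5-.5+224,(v+.5)/5-.5+172)
n=[-.055,.03,.037];m=[-.055,-.03,.037]
obs=[('top',n,A(70,532)),('top',m,A(281,548)),('scene',n,B(437,190)),('scene',m,B(488,245)),('top',[.055,.03,.037],A(89,137)),('top',[.055,-.03,.037],A(306,152)),
('top',[-.025,.013,.068],A(140,412)),('top',[-.025,-.013,.068],A(228,424)),('scene',[-.025,.013,.068],B(500,132))]
L=least_squares
import h
def res(v):
    c,s=np.cos(v[2]),np.sin(v[2]);R=np.array([[c,-s,0],[s,c,0],[0,0,1]])
    return np.concatenate([proj(o[0],R@np.array(o[1])+[v[0],v[1],0])[0]-o[2] for o in obs])
r=L(res,[.516,-.07,-.07],loss='soft_l1');print("seat",r.x);print(res(r.x).reshape(-1,2))
yaw=np.deg2rad(-16.2);p=np.array([.4755,.2837]);ux=np.array([np.cos(yaw),np.sin(yaw)])
manip.set_gripper(.31)
print(go([*p,.15],yaw));st()
manip.movel([*p,.027],rate=.12);st('at bar')
manip.set_gripper(0);st('gripped')
e=np.array(manip.state()['ee_pos'])
manip.movel([*(e[:2]-.119*ux),e[2]],rate=.1);st('pulled')
cv2.imwrite("pics/top1.png",manip.camera('top'));cv2.imwrite("pics/scene1.png",manip.camera('scene'))
E
```

```text
seat [ 0.5154 -0.0704 -0.063 ]
[[-0.6449  0.5261]
 [ 0.4978  0.3639]
 [-0.5283 -1.6799]
 [ 1.5267 -0.1299]
 [ 0.1098  0.0898]
 [ 0.3102 -0.0043]
 [-0.5108  0.2793]
 [ 0.5343 -0.2857]
 [ 0.0914 -0.2384]]
(np.float64(0.8279482860098628), np.float64(-0.2827433388230814))
 3.38 [0.475  0.2845 0.1502] F [ 0.3074 -0.1429  0.1404] op 0.308 g 0.0
at bar 4.56 [0.476  0.284  0.0277] F [ 0.3756 -0.3863 -0.0509] op 0.308 g 0.0
gripped 4.86 [0.4751 0.2842 0.0278] F [-4.8983  1.4395  6.3043] op 0.108 g 58.6
pulled 6.2 [0.3597 0.3171 0.0278] F [-2.7736 -4.2451  7.6727] op 0.103 g 59.1
```

Run:
```python
from h import *
manip.set_gripper(.31);st('rel')
e=manip.state()['ee_pos'];manip.movel([e[0],e[1],.15],rate=.15)
manip.set_gripper(1.0)
manip.movel([e[0]-.03,e[1]+.12,.2],rate=.25);st()
for c in('top','scene'):
    im=manip.camera(c);cv2.imwrite(f"pics/{c}2.png",im)
    for t in('second_blank_centre','drawer_pocket','drawer_handle'):
        for r in manip.masks_of(c,t)[:2]:
            mk=r['mask'].astype(np.uint8);print(c,t,np.array(r['point']),round(r['conf'],2),mk.sum(),cv2.minAreaRect(cv2.findNonZero(mk)))
t=cv2.imread("pics/top2.png");s=cv2.imread("pics/scene2.png")
a=cv2.resize(t[140:260,90:190],(500,600),interpolation=cv2.INTER_CUBIC)
b=cv2.resize(s[110:190,150:230],(300,300),interpolation=cv2.INTER_CUBIC)
cv2.imwrite("pics/d1.png",np.hstack([a,np.vstack([b,cv2.resize(s[90:210,130:250],(300,300))])]))
```

```text
rel 6.62 [0.3609 0.3178 0.0277] F [0.101  0.3902 1.0932] op 0.31 g 0.0
 8.88 [0.3305 0.437  0.1994] F [-0.3504 -0.0896 -0.7662] op 0.998 g 0.0
top second_blank_centre [133.9 221. ] 0.9 885 ((137.34999084472656, 220.9500274658203), (22.76839828491211, 40.79337692260742), 18.434946060180664)
top drawer_pocket [121.6 228.9] 0.93 2195 ((133.19862365722656, 230.36300659179688), (61.68067932128906, 66.22187805175781), 16.313854217529297)
top drawer_pocket [387.6 197.5] 0.46 501 ((385.4700012207031, 200.7100067138672), (32.526912689208984, 18.24335479736328), 8.13010311126709)
top drawer_handle [121.4 221.2] 0.93 2049 ((133.44998168945312, 230.15000915527344), (62.29686737060547, 65.77537536621094), 18.43494987487793)
scene drawer_pocket [166.9 164.3] 0.93 1414 ((165.82211303710938, 159.46299743652344), (43.008094787597656, 59.36450958251953), 73.1416015625)
scene drawer_handle [169.5 164.7] 0.86 1383 ((166.08078002929688, 159.296142578125), (41.48484420776367, 59.28912353515625), 74.74488067626953)
```

View pics/d1.png

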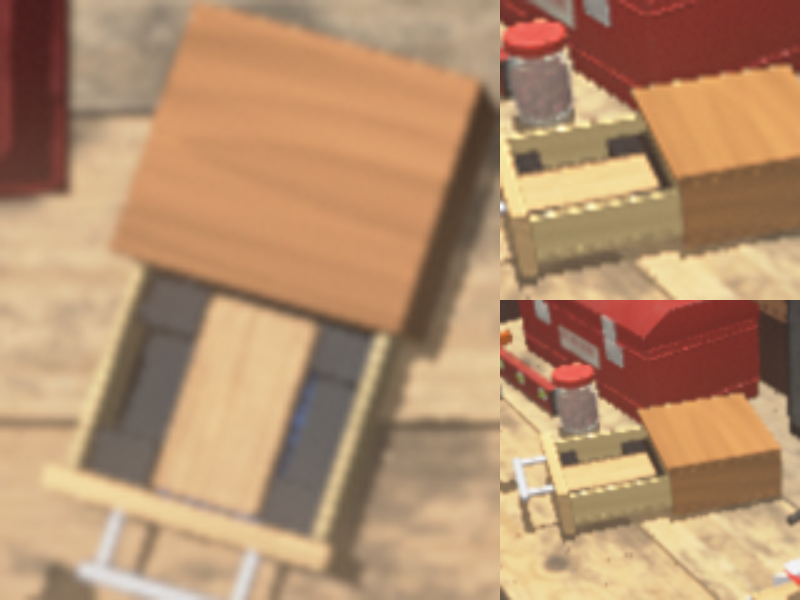

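Run:
```python
from h import *
A=lambda u,v:((u+.5)/5-.5+90,(v+.5)/5-.5+140)
B=lambda u,v:((u-500+.5)/3.75-.5+150,(v+.5)/3.75-.5+110)
bl,fl=tri(A(213,295),B(645,155)),tri(A(153,483),B(510,174));print(bl,fl,np.linalg.norm(bl-fl))
obs=[([.055,.03],A(213,295)),([.055,-.03],A(320,325)),([-.055,-.03],A(258,517)),([-.055,.03],A(153,483))]
for z in(.035,):
    def res(v):
        c,s=np.cos(v[2]),np.sin(v[2]);R=np.array([[c,-s],[s,c]])
        return np.concatenate([proj('top',[*(R@np.array(o[0])+v[:2]),z])[0]-o[1] for o in obs])
    r=least_squares(res,[.43,.27,-.28]);print("blank2",r.x,np.rad2deg(r.x[2]));print(res(r.x).reshape(-1,2))
e=np.array([.3609,.3178]);d=r.x[:2]-e;u=np.array([np.cos(r.x[2]),np.sin(r.x[2])]);print('rel handle',d@u,d@[-u[1],u[0]])
for p,y in(([*r.x[:2],.02],r.x[2]+np.pi/2),([*r.x[:2],.02],r.x[2]-np.pi/2),([.42,-.065,.06],-.063+np.pi/2),([.42,-.065,.06],-.063-np.pi/2),([.47,-.065,.06],-.063-np.pi/2)):
    q=manip.ik(p,down(y));print(None if q is None else np.array(q))
```

```text
[0.5242 0.3028 0.0314] [0.4167 0.3301 0.0375] 0.11106830135388085
blank2 [ 0.4637  0.2861 -0.2717] -15.567462221680966
[[ 0.5495 -0.3394]
 [-0.1711 -0.4556]
 [-0.2382  0.0529]
 [-0.1359  0.7267]]
rel handle 0.10753129288083102 -0.002949160771639193
[ 0.4186  0.5369 -0.3905  0.6433  0.      0.6903]
[ 0.4186  0.5369 -0.3905  0.6433  0.     -2.4513]
[-0.3259  0.2967 -0.6652  0.6089  0.     -0.2629]
[-0.3259  0.2967 -0.6652  0.6089  0.      2.8787]
[-0.2917  0.374  -0.5409  0.6558  0.      2.9129]
```

Run:
```python
from h import *
p=[.4637,.2861];yaw=-.2717
manip.movep([*p,.13],down(yaw+np.pi/2))
manip.movel([*p,.04],rate=.15);st('mid')
manip.movel([*p,.020],rate=.05);st('low')
manip.set_gripper(0);st('grip')
cv2.imwrite("pics/scene3.png",manip.camera('scene'))
manip.movel([*p,.17],rate=.12);st('up')
cv2.imwrite("pics/scene4.png",manip.camera('scene'));cv2.imwrite("pics/top4.png",manip.camera('top'))
a=cv2.imread("pics/scene3.png")[70:190,130:250];b=cv2.imread("pics/scene4.png")[70:190,130:250]
cv2.imwrite("pics/g1.png",cv2.resize(np.hstack([a,b]),(800,400),interpolation=cv2.INTER_CUBIC))
```

```text
mid 11.73 [0.4641 0.2864 0.0407] F [0.3167 0.1069 0.7159] op 1.0 g 0.0
low 12.28 [0.4636 0.286  0.0198] F [0.4714 0.0196 0.0884] op 0.998 g 0.0
grip 12.67 [0.4643 0.2861 0.0208] F [-0.9941 -1.619   5.5319] op 0.683 g 64.4
up 14.12 [0.4633 0.2859 0.1693] F [-0.9315 -0.4201 -0.9019] op 0.682 g 64.1
```

View pics/g1.png

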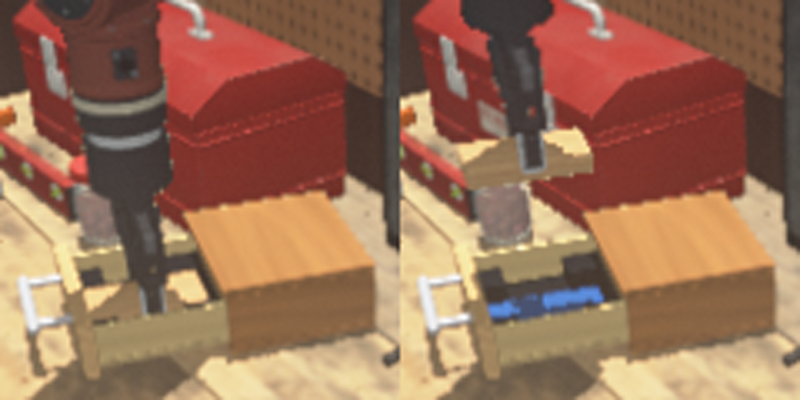

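```bash
cat >> h.py <<'E'
seat=np.array([.5154,-.0704]);ys=-.063
def J(x,y,z):
    c,s=np.cos(ys),np.sin(ys);return [seat[0]+c*x-s*y,seat[1]+s*x+c*y,z]
E
python3 - <<'E'
from h import *
manip.movep(J(-.115,0,.15),down(ys+np.pi/2))
manip.movel(J(-.1,0,.048),rate=.12);manip.dwell(.2);st()
t=manip.camera('top');s=manip.camera('scene');cv2.imwrite("pics/top5.png",t);cv2.imwrite("pics/scene5.png",s)
a=cv2.resize(t[170:260,240:300],(400,600),interpolation=cv2.INTER_CUBIC)
b=cv2.resize(s[165:255,205:265],(400,600),interpolation=cv2.INTER_CUBIC)
cv2.imwrite("pics/p1.png",np.hstack([a,b]))
E
```

```text
16.76 [ 0.416  -0.0642  0.0485] F [-0.4211 -0.0033 -0.748 ] op 0.68 g 64.1
```

View pics/p1.png

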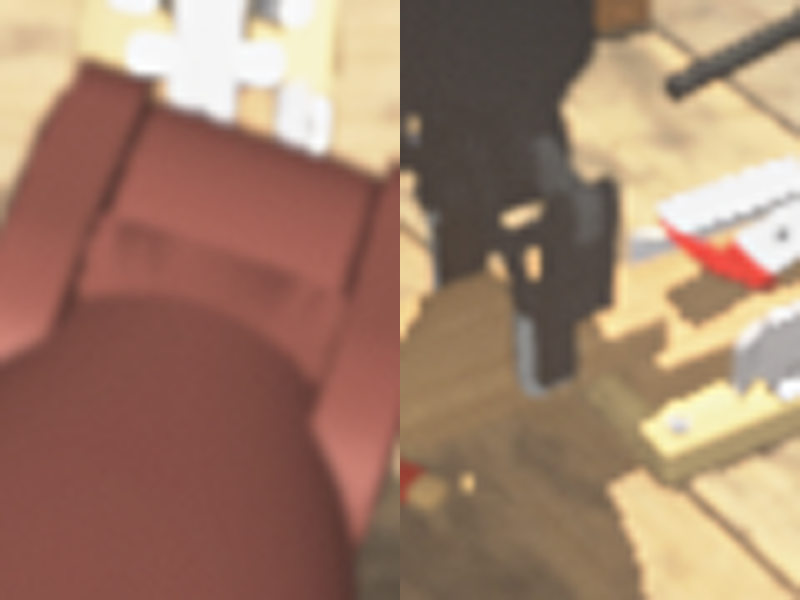

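```bash
cat >> h.py <<'E'
def jf(m=''):
    s=manip.state();f=np.array(s['force']);c,sn=np.cos(ys),np.sin(ys);d=np.array(s['ee_pos'])[:2]-seat
    print(m,round(s['t'],2),'jig xy mm',np.round(1e3*np.array([c*d[0]+sn*d[1],-sn*d[0]+c*d[1]]),1),'z',round(1e3*s['ee_pos'][2],1),'Fjig',np.round([c*f[0]+sn*f[1],-sn*f[0]+c*f[1],f[2]],1),'op',round(s['opening'],3))
    return np.linalg.norm(f)
E
python3 - <<'E'
from h import *
manip.movel(J(-.1,0,.044),rate=.05);jf('low')
for x in(-.085,-.075,-.066,-.06,-.055,-.05):
    manip.movel(J(x,0,.044),rate=.06)
    if jf()>28: print('stop');break
cv2.imwrite("pics/s6.png",cv2.resize(manip.camera('scene')[165:255,205:325],(800,600),interpolation=cv2.INTER_CUBIC))
E
```

```text
low 17.11 jig xy mm [-100.3    0. ] z 43.8 Fjig [-0.6 -0.2 -1.3] op 0.682
 17.51 jig xy mm [-84.6  -0. ] z 43.9 Fjig [-0.2 -0.2 -1.3] op 0.68
 17.82 jig xy mm [-74.5  -0. ] z 44.0 Fjig [ 0.5 -0.3 -0.9] op 0.681
 18.12 jig xy mm [-66.3   0.1] z 43.7 Fjig [-1.3 -0.  -3.1] op 0.682
 18.38 jig xy mm [-60.3   0.1] z 43.8 Fjig [-1.5  0.1 -3. ] op 0.681
 18.62 jig xy mm [-55.5   0.1] z 43.8 Fjig [-3.4  0.2 -3.8] op 0.683
 18.88 jig xy mm [-50.6   0.1] z 43.8 Fjig [-4.2  0.  -4.7] op 0.678
```

View pics/s6.png

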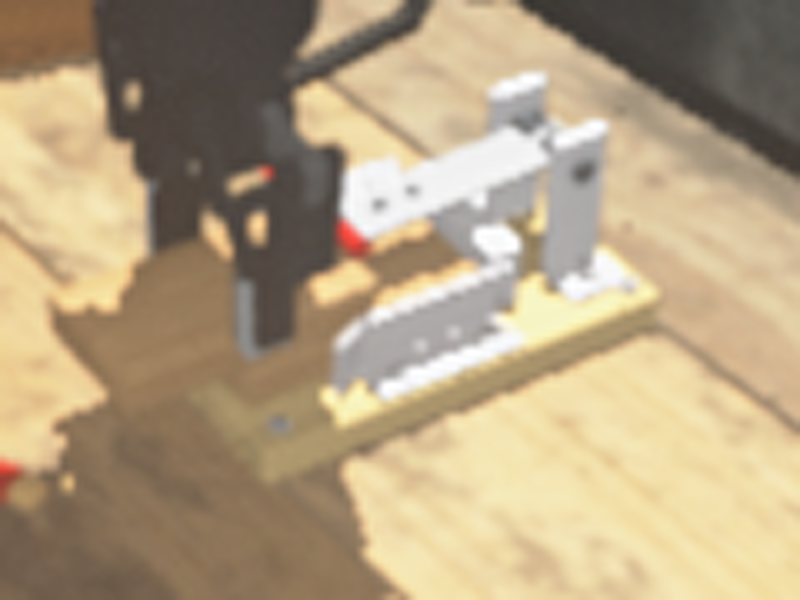

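Run:
```python
from h import *
manip.movel(J(-.046,0,.0435),rate=.05);jf('in')
manip.set_gripper(.85);jf('rel')
manip.movel(J(-.135,0,.0445),rate=.12);jf('back')
manip.movel(J(-.135,0,.05),rate=.1)
manip.set_gripper(.3);
manip.movel(J(-.125,0,.043),rate=.1);jf('ready')
cv2.imwrite("pics/s7.png",cv2.resize(manip.camera('scene')[165:255,205:325],(800,600),interpolation=cv2.INTER_CUBIC))
```

```text
in 19.18 jig xy mm [-44.8  -0.2] z 43.8 Fjig [-0.1  0.5 -4.2] op 0.679
rel 19.47 jig xy mm [-45.3  -0.2] z 44.0 Fjig [-0.3 -0.1  0.5] op 0.851
back 20.36 jig xy mm [-134.    -0.2] z 44.7 Fjig [0.4 0.1 0.9] op 0.853
ready 21.39 jig xy mm [-125.     0.1] z 42.8 Fjig [ 0.2 -0.2 -0.1] op 0.3
```

View pics/s7.png

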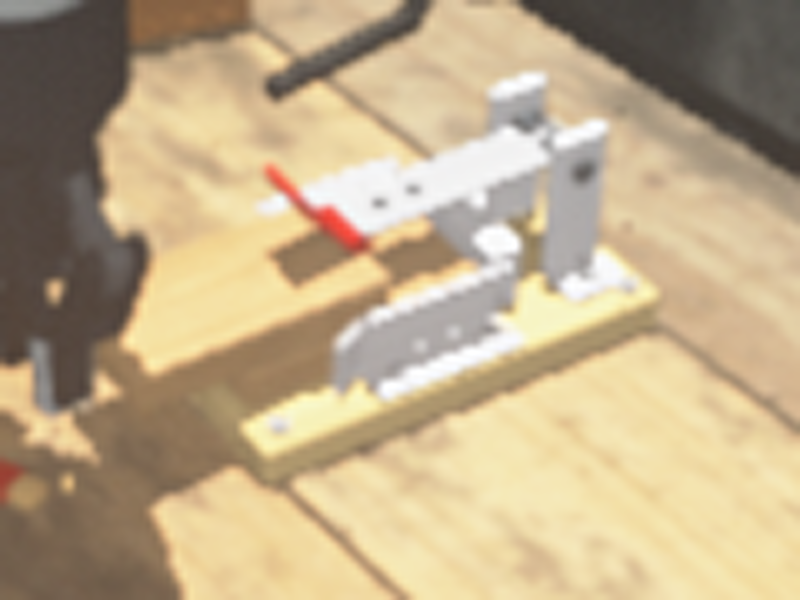

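Blank 2 lies flat on the first with its front edge under the lifted skid (about (385,270)), and the fingers stand behind its rear edge (about (130,370)). Now I push it home.

Run:
```python
from h import *
manip.movel(J(-.085,0,.043),rate=.06);jf()
x=-.078
while x<-.055:
    manip.movel(J(x,0,.043),rate=.04);f=jf()
    if f>14 and x>-.072: print('contact');break
    if f>30: print('stop');break
    x+=.003 if x<-.072 else .001
cv2.imwrite("pics/s8.png",manip.camera('scene'))
```

```text
22.26 jig xy mm [-84.6   0. ] z 42.9 Fjig [-1.5  1.   0.6] op 0.302
 22.58 jig xy mm [-77.6  -0. ] z 43.0 Fjig [ 0.2 -0.1  0.2] op 0.302
 22.83 jig xy mm [-75.1   0. ] z 42.9 Fjig [-1.9  0.1 -0.6] op 0.3
 23.08 jig xy mm [-71.9   0. ] z 43.0 Fjig [-1.6  0.5 -1. ] op 0.3
 23.33 jig xy mm [-71.1   0. ] z 43.0 Fjig [-3.   0.8  0.1] op 0.299
 23.58 jig xy mm [-69.8   0. ] z 43.0 Fjig [-2.1 -0.  -2.1] op 0.3
 23.83 jig xy mm [-68.8  -0. ] z 43.0 Fjig [-2.9 -0.1 -2.7] op 0.299
 24.08 jig xy mm [-67.9  -0. ] z 43.0 Fjig [-3.1 -0.2 -0.1] op 0.302
 24.33 jig xy mm [-67.1   0. ] z 43.0 Fjig [-3.8 -0.4  1. ] op 0.301
 24.58 jig xy mm [-67.    0.1] z 42.9 Fjig [-7.2 -0.   3.8] op 0.302
 24.83 jig xy mm [-67.    0.1] z 42.8 Fjig [-10.4  -0.6   6.6] op 0.299
 25.08 jig xy mm [-66.9   0.2] z 42.7 Fjig [-13.7  -1.4   9.4] op 0.297
contact
```

Run:
```python
from h import *
manip.movel(J(-.082,0,.046),rate=.06);manip.set_gripper(0);jf()
x=-.072
while x<-.055:
    manip.movel(J(x,0,.046),rate=.04);f=jf()
    if f>16: print('contact');break
    x+=.0015
manip.movel(J(-.09,0,.046),rate=.06)
manip.movel(J(-.1,0,.15),rate=.2)
manip.movep([.25,.2,.3],down(ys+np.pi/2));st()
t=manip.camera('top');s=manip.camera('scene');cv2.imwrite("pics/t9.png",t);cv2.imwrite("pics/s9.png",s)
cv2.imwrite("pics/f1.png",np.hstack([cv2.resize(t[168:228,250:290],(400,600),interpolation=cv2.INTER_CUBIC),np.vstack([cv2.resize(s[172:242,224:304],(400,350),interpolation=cv2.INTER_CUBIC),cv2.resize(s,(400,250))])]))
```

```text
25.95 jig xy mm [-81.8   0. ] z 46.0 Fjig [0.1 0.1 0.5] op -0.005
 26.35 jig xy mm [-71.7  -0. ] z 45.9 Fjig [0.1 0.1 0.3] op 0.004
 26.6 jig xy mm [-70.5  -0. ] z 46.0 Fjig [-0.3 -0.3 -0.7] op 0.001
 26.85 jig xy mm [-68.9  -0. ] z 46.0 Fjig [-0.3  0.2 -0.3] op 0.0
 27.1 jig xy mm [-67.4  -0. ] z 46.0 Fjig [ 0.5 -0.1  0.3] op 0.001
 27.35 jig xy mm [-66.9   0.1] z 45.8 Fjig [-4.6  0.8  2.8] op -0.001
 27.6 jig xy mm [-66.9   0.2] z 45.6 Fjig [-9.1 -0.4  6.9] op 0.001
 27.85 jig xy mm [-66.8   0.3] z 45.3 Fjig [-13.8  -1.5   9.6] op 0.001
contact
 30.43 [0.2504 0.1997 0.2994] F [ 0.3106 -0.0692  0.0661] op 0.0 g 0.0
```

View pics/f1.png

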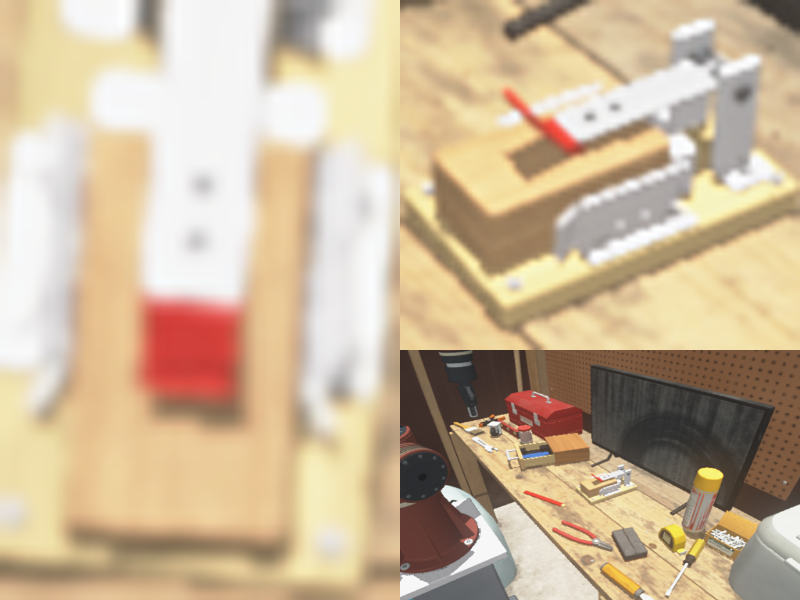

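The two blanks lie flush: they share one end face at about (460,240) in the scene crop, and the red skid rests on the upper one at about (575,145). The other things on the bench look undisturbed.

```bash
python3 -c "
from rig import manip
print(manip.job_done())"
```

```text
the job is handed in; nothing more can be done
None
```

The job is handed in: the second blank lies flat on the first, pushed home against the end stop with the sprung arm holding it, and the drawer is left open (about 30 s used).

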